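# Lock the spray can and present the bead in its dish

## Task

Get the wooden bead ready for spraying: first swing the lock collar of the spray-can holder by its lever all the way round to the locked mark, against the stop post. Then lift the bead dish by its hoop handle, turn it about a quarter turn (either way) so that the open side of the hoop squarely faces the nozzle, and finish still holding it there, level and still, with the bead straight in front of the nozzle, at nozzle height and about 14 cm from it. All the way keep the dish level and the bead in its middle without touching the bead, and leave the other things on the table alone.

Things in the scene. Friction and masses are not known exactly. Their poses are not given: they have to be found in the camera images.
- holder: fixed spray-can holder: dark base disc 210 mm across, 12 mm high; on its axis a green spray can 52 mm across (can body up to 128 mm, white nozzle button up to 150 mm above the table). Origin on the axis at table height, z up; x axis the way the nozzle sprays (roughly away from the robot)
- lock_mark (a point): the locked mark: middle of a low radial ridge on the base disc, 74 mm from the axis, 16 mm above the table, at azimuth 1.70 rad from the holder's x axis (counter-clockwise from above); the locked lever lies right above it, against a 10 mm thick stop post (62 mm from the axis, up to 62 mm above the table) just beyond
- collar (a joint): angle of the lock collar (rad): 0 as far open as it goes, grows counter-clockwise seen from above, 1.25 fully locked against the stop. The lever's azimuth from the holder's x axis is 0.45 + this value. Starts somewhere between 0 and 0.4; stays where it is left; its friction takes 1 to 2 N at the pin
- collar_grip (a point): grip point of the collar's lever: on the axis of the upright black pin at the lever's end, 14 mm in diameter, 90 mm from the collar's axis; this point is 85 mm above the table, the pin's free part runs from 54 to 102 mm above the table. The lever arm below it is 12 mm wide, 44 to 54 mm above the table
- collar_axis (a point): point on the vertical axis of the collar, which is the can's axis, 49 mm above the table
- nozzle (a point): tip of the short black spout of the nozzle, 20 mm ahead of the can axis, 142 mm above the table
- spray_point (a point): where the bead's centre must be presented: 140 mm straight ahead of the nozzle at nozzle height (142 mm above the table); axes as the holder's (x the spray direction, z up)
- rest: fixed round wooden pedestal, top 68 mm across and 30 mm above the table (foot 96 mm across); origin at table height on its axis. The bead dish stands loose on it at the start
- dish: loose steel bead dish, about 0.16 kg: shallow cone-shaped plate 110 mm across (slope 10 degrees, rim 21 mm high) on a foot 48 mm across, with a flat square hoop handle over it. Origin: centre of the foot's underside; x along the hoop's top bar, z up. Hoop legs at x = +-52 mm, open sides along +-y. At the start the bar lies within 0.35 rad of the spray direction
- dish_handle (a point): middle of the hoop's top bar, 84 mm above the dish's underside; the bar is 108 mm long (dish x), 10 mm wide (dish y) and 12 mm tall; below it 38 mm are free above the bead
- dish_middle (a point): where the bead's centre rests when it is in the middle of the dish, 25.5 mm above the dish's underside, 58.5 mm below dish_handle
- bead_center (a point): centre of the loose wooden bead, a ball 30 mm in diameter, about 15 g, lying in the middle of the dish; it rolls when the dish is jerked or tipped
- sponge: orange sponge block 100 x 65 x 32 mm, bystander; origin at the underside's centre
- brush: paint brush lying at the far side, bystander; origin at the underside's centre
- paint_jar: jar 56 mm across, 60 mm tall, nearest the robot, bystander; origin at the underside's centre
- spare_can: spare spray can 52 mm across, 130 mm tall, bystander; origin at the underside's centre
- water_cup: white cup 72 mm across, 85 mm tall, on the left, bystander; origin at the underside's centre
- tape: roll of masking tape 96 mm across, 24 mm high, on the right, bystander; origin at the underside's centre
- soap: clear bottle 60 mm across, 150 mm tall, on the left, bystander; origin at the underside's centre
Not all that is in view belongs to the job. Of the things shaped like the part that bears bead_center, the wooden one is meant. What is shaped like the dish but green is not meant.

How it is judged:
By the outcome, as a careful person would: the job done as asked, in the order asked, and still so for the second after the job is handed in, while the arm keeps its last pose, push and grip.
It also fails if it takes over 72 s, if anything falls off the work surface, if the arm or the gripper's body presses on something with over 40 N, if the wrist force passes 120 N, or if a joint passes its speed limit or range.

## Robot

A 6-joint arm with a two-finger parallel gripper is mounted at the origin on the work surface. World frame = base frame: x ahead of the robot, y to its left, z up, the work surface at z = 0. Lengths are in m, angles in rad, forces in N, time in s.
With the tool pointing down it reaches from about 0.35 to 0.975 m from the base axis. Payload 4.9 kg.
Tool frame: the origin (TCP) lies on the centre line of the jaws, within the pads' length; the fingertips stand ctrl.tcp_to_tips ahead of it and the grasp point (between the pads) lies 3 mm ahead of it (ctrl.tcp_to_tips is the distance from the TCP to the fingertips, in m); z points along the fingers, y is the direction in which the jaws open and shut (so a half turn about z gives the same grasp; the last joint's range is limited). The gripper opens to 85 mm and grips with 20 to 120 N. Pads are 22 mm wide; open, the fingers measure 114 mm over their backs; the gripper's body (76 mm by 85 mm) begins 54 mm behind the grasp point. The pads swing forward as they close: fully open they stand 13 mm farther back than shut.
Start: joints at [-1.24, 0.053, 1.613, -0, 1.476, -0.119], TCP at [0.272, -0.563, 0.218] pointing down, gripper open.
Joint ranges: [-3.01, 3.01], [-1.01, 2.22], [0.06, 2.58], [-1.02, 4.17], [0.09, 2.62], [-3.14, 3.14]. Speed limits (rad/s): [2.57, 2.57, 3.14, 3.14, 3.14, 3.14].

## Interface

Orientations are given as a rotation vector (axis times angle).
In Python, from station import ctrl, vision gives the robot as it stands.
- The arm moves only by the tool jog_arm, never from a script. Its argument "deltas" is a list of rows, each a list of 7 numbers: the turn, a rotation vector about the tool's x, y, z in rad, then the shift along the tool's x, y, z in cm, then the opening, from 0 (shut) to 1 (fully open). A call has 1 to 12 rows; each row shifts and turns the commanded pose from where the row before left it, along the tool's axes as they then stand; what a row does not reach is not made up. A row lasts 1/12 s, in which the tool goes at most 41.7 mm and 7.16 degrees, less where a joint would pass 70% of its speed; a pose out of reach is approached as far as the arm can. A call with a gripper value outside its range is refused whole. The fingers move at their own pace and stop on an object; "grip_force" is the grip in N (left out, the last holds). Time passes only in rows, so rows that do not move let the fingers close. It gives the time, the measured TCP pose, the force and the opening at its end, in the units of the state.
- ctrl.get_obs(): the state, without advancing time (a new reading comes with each control period).
- vision.get_image(name): name is "side" or "top"; returns (picture, depth): 420x560x3 uint8, red, green, blue; 420x560 float32, m along the optical axis (not along the pixel's ray), 0 where there is no reading.
- vision.calibration(name): a dict with "fx", "fy", "cx", "cy" (pixels), "rvec" (rotation vector, rad) and "tvec" (3), from world to camera coordinates, as OpenCV has them. Camera axes: x right, y down, z forward; pixel columns grow to the right and rows downward; lengths in m; the calibration is good to about 2 mm. A picture is of the moment at which its call begins. calibration takes no time and is no camera call.
- ctrl.finish_job(): hands the job in, once; it reports no verdict.
The state is a dict: "t": time; "q": joint angles; "dq": joint speeds; "effort": joint torques, N m; "tool_pos": TCP position; "tool_rot": TCP orientation; "contact_force": force on the tool from outside, world axes, zero at the start; "wrist_torque": the same for the moment, N m; "opening": finger opening in m.
Only numpy, scipy, OpenCV 4.12 (cv2) and the standard library are available. Lean on these libraries where they do the work, as an engineer would, in place of code of your own. Each camera call takes 0.05 s, during which the arm holds its last target. There are 200 camera calls.

## Working session

There is one attempt and no reset: what is moved stays moved. The work goes in short steps, Python scripts to look and compute and a tool call to move; the robot and the scene stay as the last step left them, time stands still between calls to the robot, and variables do not carry over. Pictures are saved under pics/ and viewed, about 8 in all and at most 12, crops included, and the job is handed in when it is done.

Besides the shell and the picture viewer there is one more tool, called after "Request:" as a command line: name --pt "numbers of a row" for each row, then --argument value for the rest. jog_arm: Moves the arm, as the interface text tells. Its arguments: {"type":"object","properties":{"deltas":{"type":"array"},"grip_force":{"type":"number"}},"required":["deltas"]}

```bash
mkdir -p pics
cat > h.py <<'E'
import numpy as np, cv2
from scipy.spatial.transform import Rotation as R
from station import ctrl, vision
def cam(n):
    c=vision.calibration(n); K=np.array([[c['fx'],0,c['cx']],[0,c['fy'],c['cy']],[0,0,1.]])
    return K,R.from_rotvec(np.ravel(c['rvec'])).as_matrix(),np.ravel(c['tvec'])
def at_z(n,u,v,z):
    "world point of the pixel on the plane at height z"
    K,M,t=cam(n); d=M.T@np.linalg.solve(K,[u,v,1]); o=-M.T@t
    return o+d*(z-o[2])/d[2]
def cloud(n,depth):
    K,M,t=cam(n); v,u=np.indices(depth.shape)
    p=np.stack([(u-K[0,2])/K[0,0]*depth,(v-K[1,2])/K[1,1]*depth,depth],-1)
    return (p-t)@M
def proj(n,P):
    K,M,t=cam(n); p=(M@np.asarray(P,float)+t); p=K@p; return p[:2]/p[2]
def snap(n,tag,crop=None,s=1):
    im,d=vision.get_image(n); np.savez(f'pics/{tag}.npz',im=im,d=d)
    save(im,tag,crop,s); return im,d
def save(im,tag,crop=None,s=1):
    if crop: u0,v0,u1,v1=crop; im=im[v0:v1,u0:u1]
    cv2.imwrite(f'pics/{tag}.png',cv2.resize(im[:,:,::-1],None,fx=s,fy=s,interpolation=cv2.INTER_CUBIC))
E
python3 - <<'E'
from h import *
for n in('top','side'):
    snap(n,n+'0'); K,M,t=cam(n); print(n,K[0,0],(-M.T@t).round(3),M[2].round(2))
o=ctrl.get_obs(); print({k:np.round(v,3) for k,v in o.items()}, ctrl.tcp_to_tips)
a,b=cv2.imread('pics/top0.png'),cv2.imread('pics/side0.png')
E
```

```text
top 528.6336361015407 [0.312 0.006 1.745] [ 0.14  0.   -0.99]
side 464.6234884908108 [0.46  0.821 0.894] [ 0.06 -0.72 -0.69]
{'t': np.float64(0.1), 'q': array([-1.24 ,  0.053,  1.614, -0.   ,  1.476, -0.119]), 'dq': array([-0.001, -0.   , -0.005, -0.   , -0.001,  0.001]), 'effort': array([-0.0000e+00, -3.9490e+01, -3.7136e+01, -0.0000e+00,  4.0000e-03,
       -0.0000e+00]), 'tool_pos': array([ 0.272, -0.562,  0.217]), 'tool_rot': array([-3.061, -0.7  ,  0.   ]), 'contact_force': array([-0.421, -0.341,  0.416]), 'wrist_torque': array([-0.003, -0.037, -0.031]), 'opening': np.float64(0.085)} 0.022
```

View pics/top0.png

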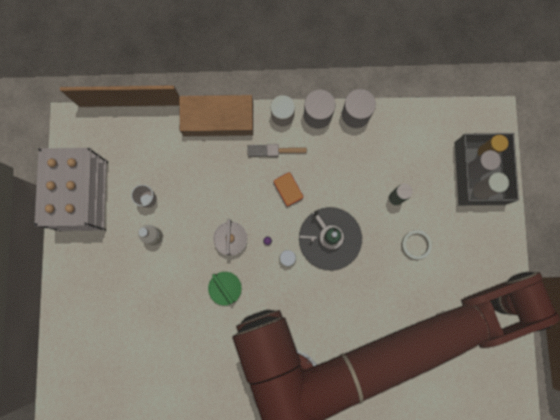

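View pics/side0.png

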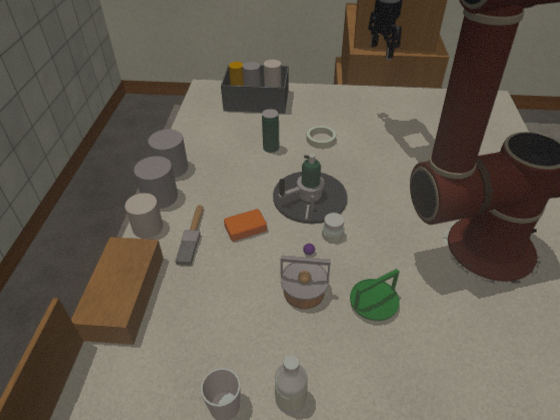

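Top view: holder at (330,238), steel dish with wooden bead at (231,240), and the green look-alike dish at (225,288). The lever pin is near (318,214). A purple bead-like decoy lies at (267,240). I choose the steel dish with the wooden bead and will check that in a close crop.

Run:
```python
from h import *
a=np.load('pics/top0.npz')['im'];b=np.load('pics/side0.npz')['im']
x=cv2.resize(a[195:285,205:375],None,fx=4.5,fy=4.5,interpolation=cv2.INTER_CUBIC)
save(x,'c_top')
x=cv2.resize(b[140:315,230:400],None,fx=3.4,fy=3.4,interpolation=cv2.INTER_CUBIC)
save(x,'c_side')
```

```text
(no output)
```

View pics/c_top.png

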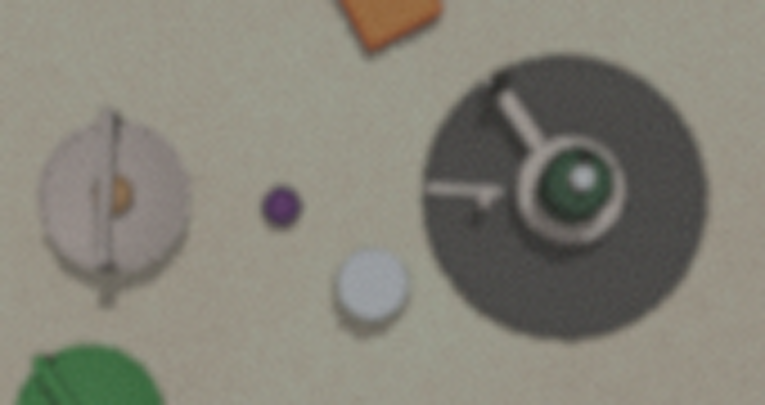

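View pics/c_side.png

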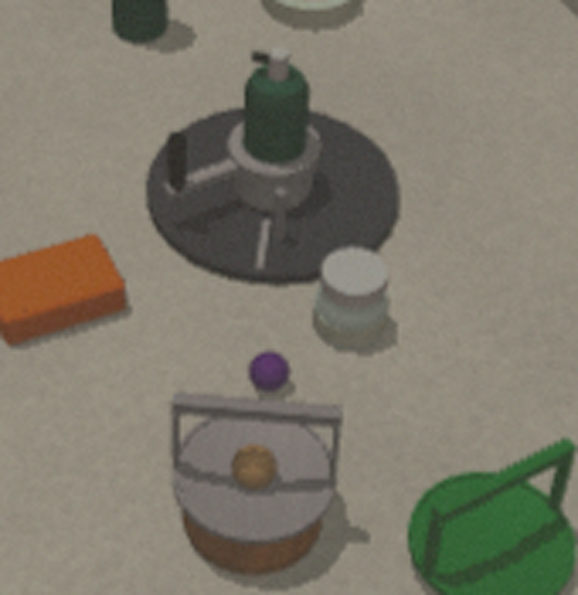

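Top crop: the wooden bead is at crop (118,195), under the bar of the steel dish. The pin tip is at (500,82), the ridge runs (428,187) to (500,192), and the disc centre is about (565,197). Side crop agrees: pin top is at (177,137), bar ends are (175,400) and (340,412), and the bead is at (254,466). Next I measure.

Run:
```python
from h import *
T=np.load('pics/top0.npz');S=np.load('pics/side0.npz')
t=lambda x,y,z: at_z('top',205+x/4.5-.5+.5/4.5,195+y/4.5-.5+.5/4.5,z).round(4)
s=lambda x,y,z: at_z('side',230+x/3.4-.4,140+y/3.4-.4,z).round(4)
print('pin',t(500,80,.1),s(177,137,.102))
print('ridge',t(428,187,.016),t(500,192,.016), 'ridge side',s(262,266,.016))
print('nozz',t(583,176,.15),s(279,54,.150)); print('spout',s(258,57,.142))
# disc: dark pixels ellipse
im=T['im'].astype(int); dark=(im.max(2)<90); m=np.zeros_like(dark); m[200:280,290:375]=1
c,_=cv2.findContours((dark&m).astype(np.uint8),cv2.RETR_EXTERNAL,cv2.CHAIN_APPROX_NONE)
c=max(c,key=cv2.contourArea); P=np.array([at_z('top',*p[0],.012)[:2] for p in cv2.convexHull(c)]); print('disc',cv2.minEnclosingCircle(P.astype(np.float32)))
im=S['im'].astype(int); dark=(im.max(2)<95); m=np.zeros_like(dark); m[165:225,265:355]=1
c,_=cv2.findContours((dark&m).astype(np.uint8),cv2.RETR_EXTERNAL,cv2.CHAIN_APPROX_NONE)
c=max(c,key=cv2.contourArea); P=np.array([at_z('side',*map(float,p[0]),.012)[:2] for p in cv2.convexHull(c)]); print('disc side',cv2.minEnclosingCircle(P.astype(np.float32)))
for n,D in(('top',T),('side',S)):
    p=cloud(n,D['d']).reshape(-1,3); p=p[D['d'].ravel()>0]
    def box(x0,x1,y0,y1,z0,z1): return p[(p[:,0]>x0)&(p[:,0]<x1)&(p[:,1]>y0)&(p[:,1]<y1)&(p[:,2]>z0)&(p[:,2]<z1)]
    d=t(113,195,.1); b=box(d[0]-.09,d[0]+.09,d[1]-.06,d[1]+.09,.1,.13)
    c=b.mean(0); u,w,v=np.linalg.svd(b[:,:2]-c[:2]); pr=(b[:,:2]-c[:2])@v[0]
    print(n,'bar',len(b),c.round(4),'yaw',np.arctan(v[0,1]/v[0,0]).round(3),np.ptp(pr).round(3),'mid',(c[:2]+v[0]*(pr.max()+pr.min())/2).round(4))
    h=t(565,197,.012)
    b=box(h[0],h[0]+.15,h[1],h[1]+.15,.06,.12); print(n,'pin',len(b),b.mean(0).round(4),np.ptp(b,0).round(3))
    b=box(h[0]-.06,h[0]+.06,h[1]-.06,h[1]+.06,.11,.17); print(n,'can',len(b),b.mean(0).round(4),np.ptp(b,0).round(3))
    b=box(h[0]-.06,h[0]+.06,h[1]-.06,h[1]+.06,.137,.17); print(n,'noz',len(b),b.mean(0).round(4),np.ptp(b,0).round(3))
print('bar ends side',s(175,400,.114),s(340,412,.114),'bead',s(254,466,.0555),t(119,195,.0555))
print('sponge',t(370,50,.03), 'jar', t(372,290,.06),'disc dish', t(115,203,.05))
# sponge
hsv=cv2.cvtColor(T['im'],cv2.COLOR_RGB2HSV); mm=((hsv[...,0]<15)&(hsv[...,1]>150)).astype(np.uint8); mm[:,:250]=0;mm[:,330:]=0;mm[:150]=0;mm[230:]=0
v,u=np.nonzero(mm); print('sponge corners',[at_z('top',*map(float,q),.032)[:2].round(3) for q in cv2.boxPoints(cv2.minAreaRect(np.c_[u,v].astype(np.float32)))])
```

```text
pin [ 0.5393 -0.1006  0.1   ] [ 0.5398 -0.1009  0.102 ]
ridge [ 0.4728 -0.0518  0.016 ] [ 0.4685 -0.1042  0.016 ] ridge side [ 0.4695 -0.0517  0.016 ]
nozz [ 0.4665 -0.1517  0.15  ] [ 0.465  -0.1484  0.15  ]
spout [ 0.4811 -0.1538  0.142 ]
disc ((0.46516934037208557, -0.15076693892478943), 0.10251060873270035)
disc side ((0.46149498224258423, -0.1611597239971161), 0.12429267913103104)
top bar 125 [0.4646 0.1729 0.1197] yaw -0.034 0.108 mid [0.4658 0.1729]
top pin 66 [ 0.5053 -0.1205  0.0881] [0.081 0.056 0.06 ]
top can 211 [ 0.4636 -0.151   0.128 ] [0.048 0.05  0.049]
top noz 34 [ 0.4699 -0.1531  0.1491] [0.027 0.02  0.022]
side bar 326 [0.4655 0.1776 0.1161] yaw -0.029 0.107 mid [0.4656 0.1776]
side pin 244 [ 0.4952 -0.1203  0.0897] [0.08  0.057 0.06 ]
side can 262 [ 0.4658 -0.1411  0.1265] [0.048 0.045 0.042]
side noz 53 [ 0.4686 -0.1479  0.145 ] [0.027 0.018 0.015]
bar ends side [0.5186 0.1708 0.114 ] [0.4133 0.1725 0.114 ] bead [0.4662 0.1744 0.0555] [0.4663 0.1698 0.0555]
sponge [ 0.5723 -0.0108  0.03  ] jar [ 0.3963 -0.0095  0.06  ] disc dish [0.4611 0.1732 0.05  ]
sponge corners [array([0.581, 0.008]), array([0.608, 0.005]), array([ 0.6  , -0.055]), array([ 0.573, -0.051])]
```

Fits so far: axis at (0.464,-0.151) and pin offset 90.5 mm at azimuth 0.588, which matches the stated 90 mm. The ridge gives a holder yaw of about -0.21, so the collar starts near 0.35. Both agree with the description. I add a planning helper and approach.

```bash
cat >> h.py <<'E'
def plan(pos,yaw):
    "turn about tool z (rad) and total shift (cm) in tool axes after that turn, tool kept down"
    o=ctrl.get_obs(); M=R.from_rotvec(o['tool_rot']).as_matrix()
    y=np.arctan2(M[1,0],M[0,0]); d=np.asarray(pos)-o['tool_pos']; c,s=np.cos(yaw),np.sin(yaw)
    tilt=R.from_matrix((R.from_euler('z',y)*R.from_rotvec([np.pi,0,0])).as_matrix().T@M).as_rotvec()
    print('t',round(float(o['t']),2),'pos',o['tool_pos'].round(4),'yaw',y.round(3),'tilt',tilt.round(3),'F',np.round(o['contact_force'],1),'open',round(float(o['opening']),4),'q6',round(float(o['q'][5]),2))
    print('turnz',(-(yaw-y+np.pi)%(2*np.pi)-np.pi).round(4) if 0 else round(float(-((yaw-y+np.pi)%(2*np.pi)-np.pi)),4),'shift cm',(100*np.array([d[0]*c+d[1]*s,d[0]*s-d[1]*c,-d[2]])).round(2))
E
python3 -c "
from h import *
plan([.539,-.101,.217],.588)"
```

```text
t 0.1 pos [ 0.2715 -0.5623  0.2168] yaw 0.45 tilt [ 0.002  0.    -0.   ] F [-0.4 -0.3  0.4] open 0.0853 q6 -0.12
turnz -0.1382 shift cm [ 4.784e+01 -2.354e+01 -2.000e-02]
```

Request:
jog_arm --pt "0 0 -0.069 0 0 0 0.45" --pt "0 0 -0.069 1 -0.5 0 0.45" --pt "0 0 0 2 -1 0 0.45" --pt "0 0 0 3 -1.5 0 0.45" --pt "0 0 0 3 -1.5 0 0.45" --pt "0 0 0 3 -1.5 0 0.45" --pt "0 0 0 3 -1.5 0 0.45" --pt "0 0 0 3 -1.5 0 0.45" --pt "0 0 0 3 -1.5 0 0.45" --pt "0 0 0 3 -1.5 0 0.45" --pt "0 0 0 3 -1.5 0 0.45" --pt "0 0 0 3 -1.5 0 0.45"

```text
t: 1.1
tool_pos: [0.4391, -0.2703, 0.2175]
tool_rot: [-3.007, -0.91, 0.0]
contact_force: [1.1, -0.6, -0.1]
opening: 0.0387
```

Request:
jog_arm --pt "0 0 0 3 -1.5 0 0.45" --pt "0 0 0 3 -1.5 0 0.45" --pt "0 0 0 3 -1.5 0 0.45" --pt "0 0 0 3 -1.4 0 0.45" --pt "0 0 0 3 -1.3 0 0.45" --pt "0 0 0 2 -0.8 0 0.45" --pt "0 0 0 0.8 -0.3 0 0.45" --pt "0 0 0 0 0 0 0.45" --pt "0 0 0 0 0 0 0.45"

```text
t: 1.85
tool_pos: [0.5406, -0.1045, 0.2174]
tool_rot: [-3.007, -0.911, 0.002]
contact_force: [0.3, -1.5, -0.7]
opening: 0.038
```

```bash
python3 -c "
from h import *
plan([.539,-.101,.095],.588)"
```

```text
t 1.85 pos [ 0.5406 -0.1045  0.2174] yaw 0.588 tilt [ 0.    -0.001  0.   ] F [ 0.3 -1.5 -0.7] open 0.038 q6 0.66
turnz 0.0003 shift cm [ 0.07 -0.38 12.24]
```

Request:
jog_arm --pt "0 0 0 0.07 -0.38 1 0.45" --pt "0 0 0 0 0 2 0.45" --pt "0 0 0 0 0 2 0.45" --pt "0 0 0 0 0 2 0.45" --pt "0 0 0 0 0 1.3 0.45" --pt "0 0 0 0 0 0 0.45" --pt "0 0 0 0 0 0 0.45"

```text
t: 2.43
tool_pos: [0.5385, -0.1011, 0.134]
tool_rot: [-3.006, -0.908, 0.003]
contact_force: [0.1, -0.2, -0.3]
opening: 0.0385
```

```bash
python3 -c "
from h import *
snap('side','s1',(250,80,390,230),4)
plan([.539,-.101,.095],.588); print(proj('side',[.539,-.101,.102]))"
```

```text
t 2.48 pos [ 0.5395 -0.1013  0.1354] yaw 0.587 tilt [-0.  0.  0.] F [ 0.6 -0.3  0.9] open 0.0383 q6 0.66
turnz -0.0011 shift cm [-0.02 -0.05  4.04]
[281.97201685 179.88403664]
```

View pics/s1.png

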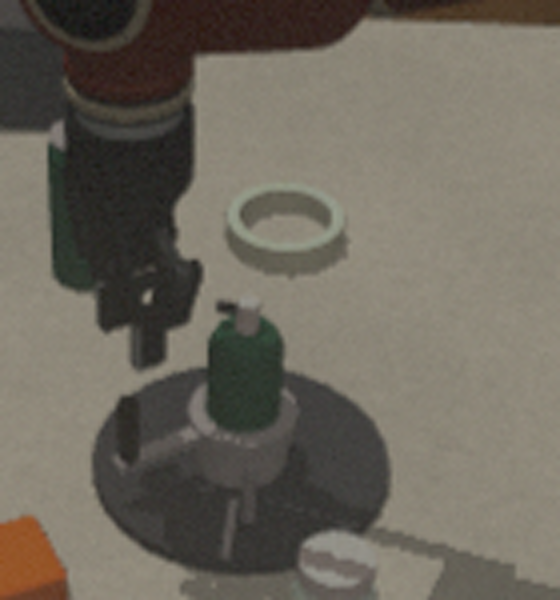

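Crop: the near finger's tip is at (148,365), up and to the right of the pin top at (128,400). This is the offset expected with the pin between the jaws, so I lower.

Request:
jog_arm --pt "0 0 0 0 -0.05 0.6 0.45" --pt "0 0 0 0 0 0.6 0.45" --pt "0 0 0 0 0 0.7 0.45" --pt "0 0 0 0 0 0.7 0.45" --pt "0 0 0 0 0 0.7 0.45" --pt "0 0 0 0 0 0.7 0.45" --pt "0 0 0 0 0 0 0.45" --pt "0 0 0 0 0 0 0.22" --pt "0 0 0 0 0 0 0.22" --pt "0 0 0 0 0 0 0.22" --pt "0 0 0 0 0 0 0.22" --pt "0 0 0 0 0 0 0.22" --grip_force 20

```text
t: 3.48
tool_pos: [0.5394, -0.1004, 0.0954]
tool_rot: [3.006, 0.91, 0.001]
contact_force: [-0.2, -0.1, -0.8]
opening: 0.0187
```

```bash
python3 -c "
from h import *
plan([.539,-.101,.095],.588)"
```

```text
t 3.48 pos [ 0.5394 -0.1004  0.0954] yaw 0.588 tilt [-0.001  0.     0.   ] F [-0.2 -0.1 -0.8] open 0.0187 q6 0.66
turnz -0.0002 shift cm [-0.07  0.03  0.04]
```

Request:
jog_arm --pt "0 0 -0.06 -0.016 -0.543 0 0.22" --pt "0 0 -0.06 -0.016 -0.543 0 0.22" --pt "0 0 -0.06 -0.016 -0.543 0 0.22" --pt "0 0 -0.06 -0.016 -0.543 0 0.22" --pt "0 0 -0.06 -0.016 -0.543 0 0.22" --pt "0 0 -0.06 -0.016 -0.543 0 0.22" --pt "0 0 0 0 0 0 0.22"

```text
t: 4.07
tool_pos: [0.5162, -0.0765, 0.095]
tool_rot: [-2.794, -1.436, 0.0]
contact_force: [0.2, 0.1, 0.3]
opening: 0.0187
```

```bash
cat >> h.py <<'E'
def arc(C=(.464,-.151)):
    p=ctrl.get_obs()['tool_pos'][:2]-C; print('r',np.hypot(*p).round(4),'az',np.arctan2(p[1],p[0]).round(3))
E
python3 -c "
from h import *
plan([.539,-.101,.095],.588);arc()"
```

```text
t 4.07 pos [ 0.5162 -0.0765  0.095 ] yaw 0.949 tilt [ 0.  0. -0.] F [0.2 0.1 0.3] open 0.0187 q6 0.33
turnz 0.3612 shift cm [ 0.54  3.3  -0.  ]
r 0.091 az 0.96
```

Request:
jog_arm --pt "0 0 -0.06 -0.016 -0.543 0 0.22" --pt "0 0 -0.06 -0.016 -0.543 0 0.22" --pt "0 0 -0.06 -0.016 -0.543 0 0.22" --pt "0 0 -0.06 -0.016 -0.543 0 0.22" --pt "0 0 -0.06 -0.016 -0.543 0 0.22" --pt "0 0 -0.06 -0.016 -0.543 0 0.22" --pt "0 0 -0.03 0 -0.27 0 0.22" --pt "0 0 -0.03 0 -0.27 0 0.22" --pt "0 0 0 0 0 0 0.22" --pt "0 0 0 0 0 0 0.22"

```text
t: 4.9
tool_pos: [0.4824, -0.0619, 0.0952]
tool_rot: [2.437, 1.982, 0.001]
contact_force: [0.6, 1.1, 1.0]
opening: 0.0185
```

```bash
python3 -c "
from h import *
snap('side','s2',(260,100,380,230),4.5)
plan([.539,-.101,.095],.588);arc()"
```

```text
t 4.95 pos [ 0.4824 -0.0619  0.0951] yaw 1.366 tilt [-0.001 -0.    -0.   ] F [-0.5  0.4 -0.5] open 0.0189 q6 -0.08
turnz 0.7783 shift cm [2.53 6.39 0.01]
r 0.091 az 1.367
```

View pics/s2.png

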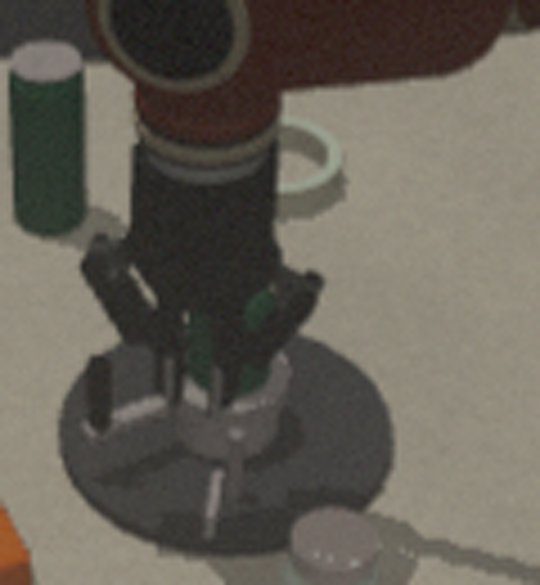

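The pin still stands at crop (98,385), so the jaws missed it. The fingers are at (172,400) and (218,405). I compare that with where the fingertips should project.

Run:
```python
from h import *
o=ctrl.get_obs();p=o['tool_pos'];M=R.from_rotvec(o['tool_rot']).as_matrix()
f=lambda q:((q-[260,100])*4.5).round(0)
for y in(-.01,0,.01):
    for z in (0,.022): print(y,z,f(proj('side',p+M@[0,y,z])))
print('pin top/bottom', f(proj('side',[.5393,-.1008,.102])),f(proj('side',[.5393,-.1008,.054])))
im,d=vision.get_image('top'); np.savez('pics/t2.npz',im=im,d=d)
d=np.load('pics/s2.npz')['d']; c=cloud('side',d)
for u,v in((172,380),(172,400),(218,390),(218,405),(98,375),(98,400)):
    uu,vv=int(260+u/4.5),int(100+v/4.5); print((u,v),c[vv,uu].round(3))
d0=np.load('pics/side0.npz')['d']; c0=cloud('side',d0); print('pin before',[c0[v,u].round(3) for u,v in((281,182),(282,185),(282,188),(282,192))])
```

```text
-0.01 0 [209. 422.]
-0.01 0.022 [208. 450.]
0 0 [192. 418.]
0 0.022 [191. 447.]
0.01 0 [175. 415.]
0.01 0.022 [175. 443.]
pin top/bottom [ 98. 360.] [ 99. 421.]
(172, 380) [ 0.495 -0.054  0.132]
(172, 400) [ 0.495 -0.051  0.121]
(218, 390) [ 0.47  -0.047  0.133]
(218, 405) [ 0.469 -0.048  0.118]
(98, 375) [ 0.541 -0.094  0.097]
(98, 400) [ 0.541 -0.094  0.079]
pin before [array([ 0.541, -0.097,  0.098]), array([ 0.539, -0.097,  0.088]), array([ 0.538, -0.094,  0.08 ]), array([ 0.539, -0.095,  0.065])]
```

Run:
```python
from h import *
print(ctrl.tcp_to_tips, [a for a in dir(ctrl) if a[0]!='_'])
o=ctrl.get_obs();p=o['tool_pos'];print(p,o['q'].round(4))
for n,t in(('side','s2'),('top','t2')):
    z=np.load(f'pics/{t}.npz'); c=cloud(n,z['d']); m=(np.hypot(*(np.moveaxis(c[...,:2],-1,0)-p[:2,None,None]))<.045)&(c[...,2]>.06)&(c[...,2]<.2)
    h=c[m][:,2]; print(n,np.histogram(h,np.arange(.06,.21,.01)))
    if n=='side':
        v,u=np.nonzero(m)
        for k in np.argsort(h)[:25:3]: print((u[k],v[k]),c[v[k],u[k]].round(3),z['im'][v[k],u[k]])
z=np.load('pics/s1.npz');c=cloud('side',z['d'])
print('s1',[(v,c[v,287].round(3)) for v in range(155,178,2)])
```

```text
0.022 ['MotionError', 'finish_job', 'get_obs', 'tcp_to_tips']
[ 0.48243847 -0.0618804   0.09510447] [-0.2807 -0.1761  2.0436 -0.      1.2737 -0.0764]
side (array([  7,   0,   0,   0,   2,  28,  42,  42,  39,  75, 112,  73,  76,
        83]), array([0.06, 0.07, 0.08, 0.09, 0.1 , 0.11, 0.12, 0.13, 0.14, 0.15, 0.16,
       0.17, 0.18, 0.19, 0.2 ]))
(np.int64(314), np.int64(196)) [ 0.453 -0.091  0.06 ] [94 89 86]
(np.int64(314), np.int64(197)) [ 0.453 -0.085  0.062] [85 79 75]
(np.int64(313), np.int64(197)) [ 0.456 -0.083  0.063] [94 91 89]
(np.int64(308), np.int64(192)) [ 0.469 -0.05   0.11 ] [75 77 70]
(np.int64(300), np.int64(187)) [ 0.49  -0.066  0.112] [77 73 68]
(np.int64(297), np.int64(190)) [ 0.497 -0.051  0.114] [73 72 68]
(np.int64(300), np.int64(186)) [ 0.49  -0.066  0.115] [72 66 64]
(np.int64(296), np.int64(188)) [ 0.5   -0.056  0.116] [88 83 82]
(np.int64(299), np.int64(188)) [ 0.492 -0.057  0.116] [49 45 44]
top (array([6, 1, 0, 0, 0, 0, 0, 0, 0, 1, 1, 7, 1, 0]), array([0.06, 0.07, 0.08, 0.09, 0.1 , 0.11, 0.12, 0.13, 0.14, 0.15, 0.16,
       0.17, 0.18, 0.19, 0.2 ]))
s1 [(155, array([ 0.543, -0.338,  0.002])), (157, array([ 0.523, -0.054,  0.214])), (159, array([ 0.523, -0.058,  0.205])), (161, array([ 0.523, -0.058,  0.199])), (163, array([ 0.523, -0.057,  0.194])), (165, array([ 0.524, -0.067,  0.18 ])), (167, array([ 0.524, -0.071,  0.171])), (169, array([ 0.523, -0.067,  0.167])), (171, array([ 0.524, -0.073,  0.156])), (173, array([ 0.537, -0.256, -0.003])), (175, array([ 0.536, -0.244, -0.   ])), (177, array([ 0.534, -0.221,  0.011]))]
```

The state's TCP height is about 38 mm lower than the camera shows: tips at z≈0.112 when 0.073 was expected. It is the same in s1, while xy, the table and the pin heights agree with the description. I trust the camera here, so actual tips z = reported z + 0.017. I go back over the pin.

Request:
jog_arm --pt "0 0 0.06 -0.016 0.543 0 0.45" --pt "0 0 0.06 -0.016 0.543 0 0.45" --pt "0 0 0.06 -0.016 0.543 0 0.45" --pt "0 0 0.06 -0.016 0.543 0 0.45" --pt "0 0 0.06 -0.016 0.543 0 0.45" --pt "0 0 0.06 -0.016 0.543 0 0.45" --pt "0 0 0.06 -0.016 0.543 0 0.45" --pt "0 0 0.06 -0.016 0.543 0 0.45" --pt "0 0 0.06 -0.016 0.543 0 0.45" --pt "0 0 0.06 -0.016 0.543 0 0.45" --pt "0 0 0.06 -0.016 0.543 0 0.45" --pt "0 0 0.06 -0.016 0.543 0 0.45"

```text
t: 6.0
tool_pos: [0.5365, -0.096, 0.0949]
tool_rot: [-2.98, -0.994, -0.0]
contact_force: [0.6, 0.4, 0.2]
opening: 0.0384
```

Request:
jog_arm --pt "0 0 0.058 -0.016 0.54 0 0.45" --pt "0 0 0 0 0 0 0.45" --pt "0 0 0 0 0 0 0.45"

```text
t: 6.25
tool_pos: [0.5394, -0.1003, 0.0949]
tool_rot: [-3.006, -0.914, 0.0]
contact_force: [0.5, 0.0, -0.4]
opening: 0.0382
```

```bash
cat >> h.py <<'E'
def tips(n='side',rad=.045):
    "camera's view of the gripper near the reported TCP: lowest z and the finger spots there"
    im,d=vision.get_image(n); o=ctrl.get_obs(); p=o['tool_pos']; c=cloud(n,d)
    return im,d,c,p
E
python3 - <<'E'
from h import *
im,d,c,p=tips(); np.savez('pics/s3.npz',im=im,d=d)
plan([.5395,-.1008,.06],.588)
M=R.from_rotvec(ctrl.get_obs()['tool_rot']).as_matrix(); q=(c-p)@M
m=(abs(q[...,0])<.03)&(abs(q[...,1])<.045)&(q[...,2]>-.08)&(c[...,2]>.105)
w=q[m]; print(len(w),np.sort(w[:,2])[-8:].round(3)); low=w[w[:,2]>-.045]
for s in(-1,1): a=low[low[:,1]*s>0]; print(s,len(a),a.min(0).round(3) if len(a) else '',a.max(0).round(3) if len(a) else '')
E
```

```text
t 6.3 pos [ 0.5392 -0.1001  0.0948] yaw 0.591 tilt [ 0. -0.  0.] F [ 0.1 -0.4 -0.4] open 0.0386 q6 0.66
turnz 0.0026 shift cm [-0.01  0.07  3.48]
250 [-0.017 -0.016 -0.016 -0.016 -0.015 -0.015 -0.013 -0.013]
-1 61 [-0.006 -0.036 -0.045] [ 0.012 -0.023 -0.013]
1 71 [-0.011  0.015 -0.045] [ 0.013  0.028 -0.015]
```

Request:
jog_arm --pt "0 0 0 0 0.1 0.5 0.45" --pt "0 0 0 0 0.1 0.6 0.45" --pt "0 0 0 0 0 0.6 0.45" --pt "0 0 0 0 0 0.6 0.45" --pt "0 0 0 0 0 0.6 0.45" --pt "0 0 0 0 0 0.6 0.45" --pt "0 0 0 0 0 0.1 0.45" --pt "0 0 0 0 0 0 0.45"

```text
t: 6.97
tool_pos: [0.5398, -0.1016, 0.058]
tool_rot: [-3.005, -0.913, 0.002]
contact_force: [0.5, -0.5, -0.9]
opening: 0.0385
```

Request:
jog_arm --pt "0 0 0 0 0 0 0.1" --pt "0 0 0 0 0 0 0.1" --pt "0 0 0 0 0 0 0.1" --pt "0 0 0 0 0 0 0.1" --pt "0 0 0 0 0 0 0.1" --pt "0 0 0 0 0 0 0.1" --pt "0 0 0 0 0 0 0.1" --grip_force 20

```text
t: 7.55
tool_pos: [0.5407, -0.1019, 0.0594]
tool_rot: [3.005, 0.913, 0.001]
contact_force: [1.3, 0.4, 2.1]
opening: 0.0134
```

Run:
```python
from h import *
plan([.5395,-.1008,.06],.588);arc()
```

```text
t 7.55 pos [ 0.5407 -0.1019  0.0594] yaw 0.59 tilt [-0.001  0.001  0.   ] F [1.3 0.4 2.1] open 0.0134 q6 0.66
turnz 0.0018 shift cm [-0.04 -0.16 -0.06]
r 0.0911 az 0.569
```

The jaws stopped at 13.4 mm on the 14 mm pin, so it is gripped. I swing the collar.

Request:
jog_arm --pt "0 0 -0.03 0 -0.27 0 0.1" --pt "0 0 -0.06 -0.016 -0.543 0 0.1" --pt "0 0 -0.06 -0.016 -0.543 0 0.1" --pt "0 0 -0.06 -0.016 -0.543 0 0.1" --pt "0 0 -0.06 -0.016 -0.543 0 0.1" --pt "0 0 -0.06 -0.016 -0.543 0 0.1" --pt "0 0 -0.06 -0.016 -0.543 0 0.1" --pt "0 0 0 0 0 0 0.1"

```text
t: 8.22
tool_pos: [0.5155, -0.0768, 0.0594]
tool_rot: [2.77, 1.48, 0.0]
contact_force: [-1.0, 0.4, 1.1]
opening: 0.0135
```

Request:
jog_arm --pt "0 0 -0.06 -0.016 -0.543 0 0.1" --pt "0 0 -0.06 -0.016 -0.543 0 0.1" --pt "0 0 -0.06 -0.016 -0.543 0 0.1" --pt "0 0 -0.06 -0.016 -0.543 0 0.1" --pt "0 0 -0.06 -0.016 -0.543 0 0.1" --pt "0 0 -0.06 -0.016 -0.543 0 0.1" --pt "0 0 0 0 0 0 0.1" --pt "0 0 0 0 0 0 0.1"

```text
t: 8.88
tool_pos: [0.4861, -0.0642, 0.0593]
tool_rot: [2.465, 1.947, 0.0]
contact_force: [-0.3, -1.2, 2.4]
opening: 0.0135
```

Run:
```python
from h import *
plan([.5395,-.1008,.06],.588);arc()
```

```text
t 8.88 pos [ 0.4861 -0.0642  0.0593] yaw 1.337 tilt [-0. -0. -0.] F [-0.3 -1.2  2.4] open 0.0135 q6 -0.05
turnz 0.7494 shift cm [ 2.41  6.01 -0.07]
r 0.0896 az 1.321
```

Request:
jog_arm --pt "0 0 -0.03 -0.004 -0.27 0 0.1" --pt "0 0 -0.03 -0.004 -0.27 0 0.1" --pt "0 0 -0.03 -0.004 -0.27 0 0.1" --pt "0 0 -0.03 -0.004 -0.27 0 0.1" --pt "0 0 0 0 0 0 0.1"

```text
t: 9.3
tool_pos: [0.4757, -0.0624, 0.0593]
tool_rot: [2.342, 2.093, 0.001]
contact_force: [0.5, -1.4, 3.2]
opening: 0.0132
```

Request:
jog_arm --pt "0 0 -0.015 0 -0.14 0 0.1" --pt "0 0 -0.015 0 -0.14 0 0.1" --pt "0 0 0 0 0 0 0.1"

```text
t: 9.55
tool_pos: [0.4729, -0.0622, 0.0593]
tool_rot: [2.309, 2.129, 0.001]
contact_force: [2.1, -1.7, 3.2]
opening: 0.0134
```

Request:
jog_arm --pt "0 0 -0.015 0 -0.14 0 0.1" --pt "0 0 -0.015 0 -0.14 0 0.1" --pt "0 0 0 0 0 0 0.1"

```text
t: 9.8
tool_pos: [0.4714, -0.0621, 0.0594]
tool_rot: [2.274, 2.162, 0.005]
contact_force: [8.0, -1.8, -1.1]
opening: 0.0132
```

Run:
```python
from h import *
plan([.5395,-.1008,.06],.588);arc()
```

```text
t 9.8 pos [ 0.4714 -0.0621  0.0594] yaw 1.52 tilt [-0.005 -0.001 -0.   ] F [ 8.  -1.8 -1.1] open 0.0132 q6 -0.24
turnz 0.9322 shift cm [ 3.52  7.   -0.06]
r 0.0892 az 1.488
```

The force jumped to 8 N at az 1.488, which is the predicted locked mark (1.49), so the lever is on the stop. A small extra push, then release and lift.

Request:
jog_arm --pt "0 0 0 0 -0.1 0 0.1" --pt "0 0 0 0 0 0 0.1"

```text
t: 9.97
tool_pos: [0.4714, -0.0621, 0.0595]
tool_rot: [2.273, 2.159, 0.008]
contact_force: [12.0, -3.1, -4.0]
opening: 0.0132
```

Request:
jog_arm --pt "0 0 0 0 0 0 0.16" --pt "0 0 0 0 0 0 0.22" --pt "0 0 0 0 0.1 0 0.4" --pt "0 0 0 0 0.15 0 0.45" --pt "0 0 0 0 0 0 0.45" --pt "0 0 0 0 0 -0.8 0.45" --pt "0 0 0 0 0 -1.5 0.45" --pt "0 0 0 0 0 -2.5 0.45" --pt "0 0 0 0 0 -3 0.45" --pt "0 0 0 0 0 -3 0.6" --pt "0 0 0 0 0 -3 0.6" --pt "0 0 0 0 0 -2 0.6"

```text
t: 10.97
tool_pos: [0.4718, -0.0618, 0.2208]
tool_rot: [2.275, 2.162, 0.003]
contact_force: [0.2, -0.3, 0.4]
opening: 0.0513
```

Run:
```python
from h import *
plan([.466,.173,.2],-.03)
```

```text
t 10.97 pos [ 0.4718 -0.0618  0.2208] yaw 1.52 tilt [-0.004 -0.001 -0.   ] F [ 0.2 -0.3  0.4] open 0.0513 q6 -0.24
turnz 1.55 shift cm [ -1.29 -23.46   2.08]
```

Request:
jog_arm --pt "0 0 0.12 0 0 0 0.7" --pt "0 0 0.12 0 0 0 0.7" --pt "0 0 0.12 0 0 0 0.7" --pt "0 0 0.12 0 0 0 0.7" --pt "0 0 0.12 0 0 0 0.7" --pt "0 0 0.12 0 0 0 0.7" --pt "0 0 0.12 0 0 0 0.7" --pt "0 0 0.12 0 0 0 0.7" --pt "0 0 0.12 0 0 0 0.7" --pt "0 0 0.12 0 0 0 0.7" --pt "0 0 0.12 0 0 0 0.7" --pt "0 0 0.12 0 0 0 0.7"

```text
t: 11.97
tool_pos: [0.4708, -0.0616, 0.2172]
tool_rot: [-3.139, -0.116, 0.001]
contact_force: [-0.6, -0.4, 0.1]
opening: 0.0599
```

Request:
jog_arm --pt "0 0 0.11 0 0 0 0.6" --pt "0 0 0 0 -1.5 0 0.6" --pt "0 0 0 -0.1 -3 0 0.6" --pt "0 0 0 -0.2 -3 0.2 0.6" --pt "0 0 0 -0.2 -3 0.4 0.6" --pt "0 0 0 -0.2 -3 0.4 0.6" --pt "0 0 0 -0.2 -3 0.4 0.6" --pt "0 0 0 -0.2 -3 0.4 0.6" --pt "0 0 0 -0.2 -2.5 0.2 0.6" --pt "0 0 0 0 -1.4 0 0.6" --pt "0 0 0 0 0 0 0.6" --pt "0 0 0 0 0 0 0.6"

```text
t: 12.97
tool_pos: [0.4649, 0.1729, 0.1971]
tool_rot: [3.141, -0.045, -0.001]
contact_force: [-0.3, 1.0, -0.2]
opening: 0.0513
```

Run:
```python
from h import *
im,d=snap('side','s4',(235,60,395,230),3.5)
plan([.4657,.174,.2],-.03)
o=ctrl.get_obs();p=o['tool_pos'];M=R.from_rotvec(o['tool_rot']).as_matrix();c=cloud('side',d)
q=(c-p)@M; m=(abs(q[...,0])<.03)&(abs(q[...,1])<.06)&(q[...,2]>-.1)&(c[...,2]>.13); w=q[m]
print('tip z tool',np.sort(w[:,2])[-10:].round(3))
low=w[w[:,2]>-.045]
for s in(-1,1): a=low[low[:,1]*s>0]; print(s,len(a),a.min(0).round(3) if len(a) else '',a.max(0).round(3) if len(a) else '')
# locked pin & lever
im2,d2=vision.get_image('top'); np.savez('pics/t4.npz',im=im2,d=d2)
for n,cc in(('side',c),('top',cloud('top',d2))):
    m=(abs(cc[...,0]-.472)<.03)&(abs(cc[...,1]+.062)<.022)&(cc[...,2]>.065)&(cc[...,2]<.125); print(n,'pin',m.sum(),cc[m].mean(0).round(4),np.ptp(cc[m],0).round(3))
```

```text
t 13.02 pos [0.4651 0.1723 0.1971] yaw -0.03 tilt [-0. -0. -0.] F [ 1.3 -0.4  0. ] open 0.0514 q6 1.81
turnz 0.0002 shift cm [ 0.06 -0.17 -0.29]
tip z tool [-0.022 -0.022 -0.019 -0.019 -0.018 -0.018 -0.017 -0.017 -0.016 -0.015]
-1 83 [-0.012 -0.044 -0.044] [ 0.01  -0.031 -0.015]
1 8 [-0.011  0.023 -0.043] [ 0.009  0.026 -0.039]<stdin>:12: RuntimeWarning: Mean of empty slice.
  ret = um.true_divide(
Traceback (most recent call last):
ValueError: zero-size array to reduction operation maximum which has no identity
```

View pics/s4.png

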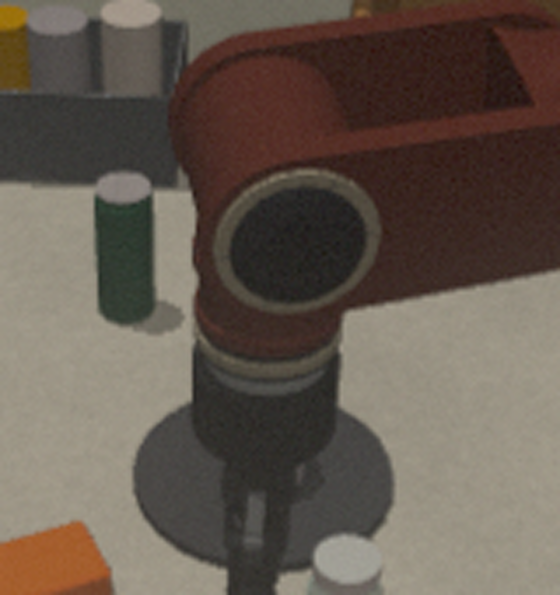

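View: the gripper hangs above the dish, outside this crop, and hides the collar from this side. I check the collar in the top picture before going down.

Run:
```python
from h import *
im,d=vision.get_image('top'); np.savez('pics/t4.npz',im=im,d=d)
cc=cloud('top',d); m=(abs(cc[...,0]-.472)<.03)&(abs(cc[...,1]+.058)<.025)&(cc[...,2]>.065)&(cc[...,2]<.125); print('pin',m.sum(),cc[m].mean(0).round(4) if m.any() else '')
m=(abs(cc[...,0]-.54)<.02)&(abs(cc[...,1]+.1)<.02)&(cc[...,2]>.04)&(cc[...,2]<.125); print('old place',m.sum())
print(proj('top',[.472,-.061,.1]))
save(im,'c_t4',(200,180,380,290),4.4)
```

```text
pin 19 [ 0.4692 -0.062   0.0984]
old place 0
[303.5232731  233.89803835]
```

View pics/c_t4.png

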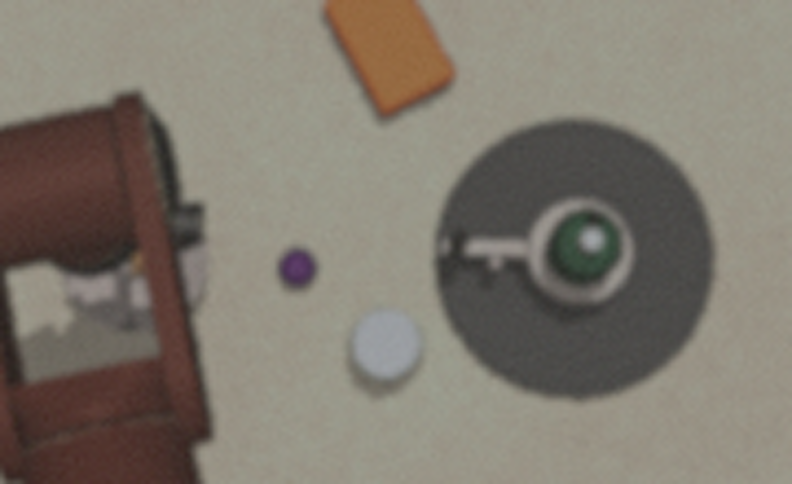

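The lever now lies over the ridge against the post, with the pin at crop (455,247) and world (0.469,-0.062), so the collar is locked. That gives a holder yaw of about -0.20. Now I lower over the bar and close gently.

Request:
jog_arm --pt "0 0 0 0.06 -0.1 1 0.6" --pt "0 0 0 0 0 2 0.6" --pt "0 0 0 0 0 2 0.6" --pt "0 0 0 0 0 2 0.6" --pt "0 0 0 0 0 1.5 0.6" --pt "0 0 0 0 0 1 0.6" --pt "0 0 0 0 0 0.8 0.6" --pt "0 0 0 0 0 0.8 0.6" --pt "0 0 0 0 0 0.7 0.6" --pt "0 0 0 0 0 0 0.6" --pt "0 0 0 0 0 0 0.6"

```text
t: 14.03
tool_pos: [0.466, 0.1735, 0.079]
tool_rot: [-3.141, 0.047, -0.0]
contact_force: [0.2, 0.0, 0.4]
opening: 0.051
```

Run:
```python
from h import *
plan([.4657,.174,.079],-.03)
im,d=snap('side','s5',(260,215,350,315),6)
c=cloud('side',d);p=ctrl.get_obs()['tool_pos']
b=c.reshape(-1,3); m=(abs(b[:,0]-.4657)<.07)&(abs(b[:,1]-.175)<.03)&(b[:,2]>.09)&(b[:,2]<.16)
```

```text
t 14.03 pos [0.466  0.1735 0.079 ] yaw -0.03 tilt [ 0.  0. -0.] F [0.2 0.  0.4] open 0.051 q6 1.81
turnz -0.0002 shift cm [-0.03 -0.05 -0.  ]
```

View pics/s5.png

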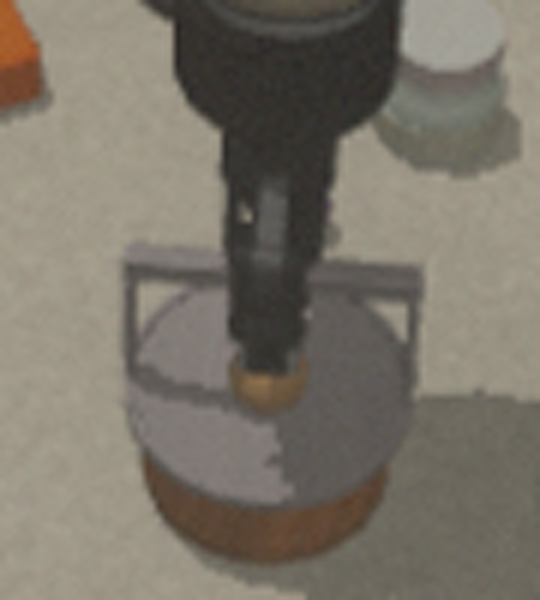

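The near finger is in front of the bar, with its tip at crop (265,372), mid-way between the hoop legs (130 and 415). There is no contact force. I close slowly.

Request:
jog_arm --pt "0 0 0 0 0 0 0.5" --pt "0 0 0 0 0 0 0.4" --pt "0 0 0 0 0 0 0.32" --pt "0 0 0 0 0 0 0.26" --pt "0 0 0 0 0 0 0.2" --pt "0 0 0 0 0 0 0.17" --pt "0 0 0 0 0 0 0.14" --pt "0 0 0 0 0 0 0.11" --pt "0 0 0 0 0 0 0.08" --pt "0 0 0 0 0 0 0.05" --pt "0 0 0 0 0 0 0" --pt "0 0 0 0 0 0 0" --grip_force 30

```text
t: 15.08
tool_pos: [0.4659, 0.1736, 0.079]
tool_rot: [-3.141, 0.047, -0.0]
contact_force: [-0.9, 1.1, -0.5]
opening: 0.0091
```

Request:
jog_arm --pt "0 0 0 0 0 0 0" --pt "0 0 0 0 0 0 0" --pt "0 0 0 0 0 0 0" --grip_force 40

```text
t: 15.33
tool_pos: [0.4659, 0.1736, 0.079]
tool_rot: [-3.141, 0.047, -0.0]
contact_force: [-0.0, 0.3, 1.9]
opening: 0.0091
```

```bash
cat >> h.py <<'E'
def dish(n='side',tag=None):
    "bar and bead from colour+depth near the reported TCP"
    im,d=vision.get_image(n); p=ctrl.get_obs()['tool_pos']; c=cloud(n,d)
    if tag: np.savez(f'pics/{tag}.npz',im=im,d=d)
    hsv=cv2.cvtColor(im,cv2.COLOR_RGB2HSV); near=np.hypot(c[...,0]-p[0],c[...,1]-p[1])<.045
    m=near&(hsv[...,0]>5)&(hsv[...,0]<22)&(hsv[...,1]>80)&(d>0)&(c[...,2]>p[2]-.06)&(c[...,2]<p[2]+.01)
    v,u=np.nonzero(m); b=c[m]; print(n,'bead px',len(u),(u.mean().round(1),v.mean().round(1)) if len(u) else '', b.mean(0).round(4) if len(u) else '', 'rel',(b.mean(0)-p).round(4) if len(u) else '')
    return im,d,c
E
python3 - <<'E'
from h import *
plan([.466,.174,.2],-.03); dish('side','s6')
E
```

```text
t 15.33 pos [0.4659 0.1736 0.079 ] yaw -0.03 tilt [ 0.  0. -0.] F [-0.   0.3  1.9] open 0.0091 q6 1.81
turnz -0.0002 shift cm [ 1.00e-02 -4.00e-02 -1.21e+01]
side bead px 116 (np.float64(304.4), np.float64(276.6)) [0.466  0.1805 0.0639] rel [ 0.0001  0.0069 -0.0151]
```

Request:
jog_arm --pt "0 0 0 0 0 -0.1 0" --pt "0 0 0 0 0 -0.2 0" --pt "0 0 0 0 0 -0.3 0" --pt "0 0 0 0 0 -0.5 0" --pt "0 0 0 0 0 -0.6 0" --pt "0 0 0 0 0 -0.7 0" --pt "0 0 0 0 0 -0.8 0" --pt "0 0 0 0 0 -0.8 0" --pt "0 0 0 0 0 -0.8 0" --pt "0 0 0 0 0 -0.8 0" --pt "0 0 0 0 0 -0.7 0" --pt "0 0 0 0 0 -0.6 0"

```text
t: 16.38
tool_pos: [0.4662, 0.1736, 0.1491]
tool_rot: [-3.141, 0.047, -0.002]
contact_force: [0.5, -0.5, -1.5]
opening: 0.0094
```

Request:
jog_arm --pt "0 0 0 0 0 -0.6 0" --pt "0 0 0 0 0 -0.5 0" --pt "0 0 0 0 0 -0.3 0" --pt "0 0 0 0 0 -0.2 0" --pt "0 0 0 0 0 -0.1 0" --pt "0 0 0 0 0 0 0" --pt "0 0 0 0 0 0 0" --pt "0 0 0 0 0 0 0"

```text
t: 17.05
tool_pos: [0.4656, 0.1735, 0.1645]
tool_rot: [3.141, -0.048, -0.001]
contact_force: [-0.7, -1.1, -2.2]
opening: 0.009
```

Run:
```python
from h import *
plan([.6218,-.1833,.1655],1.371); im,d,c=dish('side','s7'); save(im,'s7',(225,130,365,280),4)
```

```text
t 17.05 pos [0.4656 0.1735 0.1645] yaw -0.03 tilt [-0.    -0.001 -0.   ] F [-0.7 -1.1 -2.2] open 0.009 q6 1.81
turnz -1.4013 shift cm [-31.87  22.39  -0.1 ]
side bead px 133 (np.float64(305.5), np.float64(251.8)) [0.466  0.1809 0.1486] rel [ 0.0004  0.0074 -0.0158]
```

View pics/s7.png

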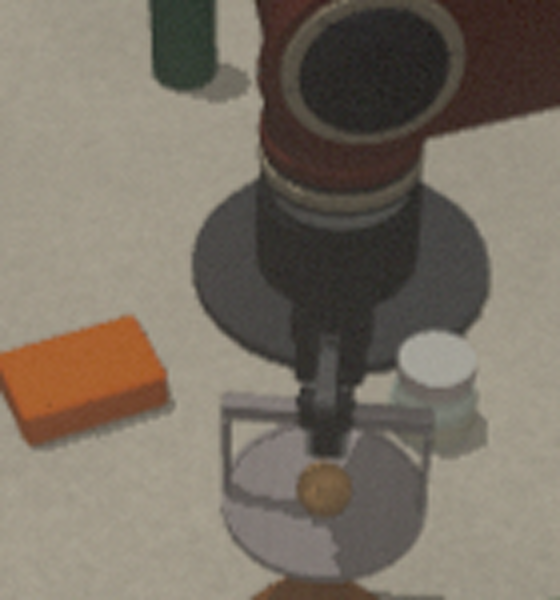

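The dish is lifted and level, and the bead at crop (325,490) is midway between the legs and unchanged relative to the tool. Now I turn it slowly, then carry it.

Request:
jog_arm --pt "0 0 -0.02 0 0 0 0" --pt "0 0 -0.04 0 0 0 0" --pt "0 0 -0.06 0 0 0 0" --pt "0 0 -0.08 0 0 0 0" --pt "0 0 -0.08 0 0 0 0" --pt "0 0 -0.08 0 0 0 0" --pt "0 0 -0.08 0 0 0 0" --pt "0 0 -0.08 0 0 0 0" --pt "0 0 -0.08 0 0 0 0" --pt "0 0 -0.08 0 0 0 0" --pt "0 0 -0.08 0 0 0 0" --pt "0 0 -0.08 0 0 0 0"

```text
t: 18.1
tool_pos: [0.4658, 0.1735, 0.1648]
tool_rot: [-2.885, -1.245, 0.0]
contact_force: [0.4, 0.1, -2.5]
opening: 0.0096
```

Request:
jog_arm --pt "0 0 -0.08 0 0 0 0" --pt "0 0 -0.08 0 0 0 0" --pt "0 0 -0.08 0 0 0 0" --pt "0 0 -0.08 0 0 0 0" --pt "0 0 -0.08 0 0 0 0" --pt "0 0 -0.07 0 0 0 0" --pt "0 0 -0.05 0 0 0 0" --pt "0 0 -0.03 0 0 0 0" --pt "0 0 -0.01 0 0 0 0" --pt "0 0 0 0 0 0 0" --pt "0 0 0 0 0 0 0"

```text
t: 19.02
tool_pos: [0.4658, 0.1735, 0.1648]
tool_rot: [-2.433, -1.987, 0.0]
contact_force: [0.4, -0.2, -3.0]
opening: 0.0093
```

Run:
```python
from h import *
plan([.6218,-.1833,.1655],1.371); dish()
```

```text
t 19.02 pos [0.4658 0.1735 0.1648] yaw 1.37 tilt [ 0. -0.  0.] F [ 0.4 -0.2 -3. ] open 0.0093 q6 0.41
turnz -0.0015 shift cm [-31.88  22.37  -0.07]
side bead px 93 (np.float64(307.4), np.float64(252.5)) [0.4619 0.1831 0.1493] rel [-0.004   0.0096 -0.0155]
```

Request:
jog_arm --pt "0 0 0 -0.16 0.11 0 0" --pt "0 0 0 -0.33 0.23 0 0" --pt "0 0 0 -0.49 0.34 0 0" --pt "0 0 0 -0.65 0.46 0 0" --pt "0 0 0 -0.82 0.57 0 0" --pt "0 0 0 -0.98 0.69 0 0" --pt "0 0 0 -1.15 0.8 0 0" --pt "0 0 0 -1.23 0.86 0 0" --pt "0 0 0 -1.23 0.86 0 0" --pt "0 0 0 -1.23 0.86 0 0" --pt "0 0 0 -1.23 0.86 0 0" --pt "0 0 0 -1.23 0.86 0 0"

```text
t: 20.07
tool_pos: [0.5184, 0.0516, 0.1649]
tool_rot: [2.434, 1.986, -0.0]
contact_force: [0.6, -0.3, -1.3]
opening: 0.0092
```

Request:
jog_arm --pt "0 0 0 -1.23 0.86 0 0" --pt "0 0 0 -1.23 0.86 0 0" --pt "0 0 0 -1.23 0.86 0 0" --pt "0 0 0 -1.23 0.86 0 0" --pt "0 0 0 -1.23 0.86 0 0" --pt "0 0 0 -1.23 0.86 0 0" --pt "0 0 0 -1.23 0.86 0 0" --pt "0 0 0 -1.23 0.86 0 0" --pt "0 0 0 -1.23 0.86 0 0" --pt "0 0 0 -1.23 0.86 0 0" --pt "0 0 0 -1.23 0.86 0 0" --pt "0 0 0 -1.23 0.86 0 0"

```text
t: 21.07
tool_pos: [0.5902, -0.1132, 0.1648]
tool_rot: [-2.433, -1.987, 0.0]
contact_force: [-0.3, 0.3, -2.3]
opening: 0.0091
```

Request:
jog_arm --pt "0 0 0 -1.23 0.86 0 0" --pt "0 0 0 -1.15 0.8 0 0" --pt "0 0 0 -0.98 0.69 0 0" --pt "0 0 0 -0.82 0.57 0 0" --pt "0 0 0 -0.65 0.46 0 0" --pt "0 0 0 -0.49 0.34 0 0" --pt "0 0 0 -0.33 0.23 0 0" --pt "0 0 0 -0.16 0.11 0 0" --pt "0 0 0 0 0 0 0" --pt "0 0 0 0 0 0 0" --pt "0 0 0 0 0 0 0" --pt "0 0 0 0 0 0 0"

```text
t: 22.07
tool_pos: [0.6177, -0.1764, 0.165]
tool_rot: [-2.433, -1.988, -0.0]
contact_force: [-0.5, 0.6, -1.6]
opening: 0.0096
```

Run:
```python
from h import *
plan([.6218,-.1833,.1655],1.371); im,d,c=dish('side','s8'); save(im,'s8',(215,90,355,200),5); dish('top','t8')
```

```text
t 22.07 pos [ 0.6177 -0.1764  0.165 ] yaw 1.37 tilt [ 0.  0. -0.] F [-0.5  0.6 -1.6] open 0.0096 q6 -0.19
turnz -0.0007 shift cm [-0.59  0.54 -0.05]
side bead px 77 (np.float64(255.1), np.float64(149.4)) [ 0.6157 -0.1662  0.1479] rel [-0.002   0.0103 -0.0171]
top bead px 5 (np.float64(337.6), np.float64(185.6)) [ 0.615  -0.1665  0.1472] rel [-0.0027  0.0101 -0.0178]
```

View pics/s8.png

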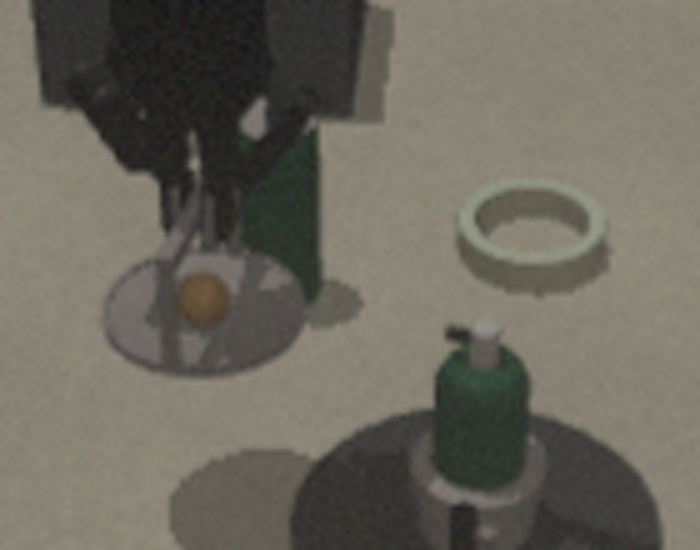

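View: the dish hangs level with the bead at crop (203,298), and the spout tip is at (448,331). I compare both at nozzle height.

Run:
```python
from h import *
f=lambda x,y,z: at_z('side',215+x/5-.4,90+y/5-.4,z)
b=f(203,298,.142); n=f(448,331,.142); print('bead',b.round(4),'nozzle',n.round(4),'d',np.hypot(*(b-n)[:2]).round(4),'dir',np.arctan2(*(b-n)[1::-1]).round(3))
btn=f(487,326,.15); print('button top',btn.round(4)) 
a=-.2
print('wanted bead from nozzle',(n+.14*np.array([np.cos(a),np.sin(a),0])).round(4),'from C',[.6218,-.1833])
# rest bead by same method
s=lambda x,y,z: at_z('side',225+x/4-.4,130+y/4-.4,z)
print('bead after lift',s(325,490,.142),'tcp .4656 .1735')
# locked pin & can in top picture t8
T=np.load('pics/t8.npz'); c=cloud('top',T['d'])
m=(abs(c[...,0]-.472)<.03)&(abs(c[...,1]+.058)<.025)&(c[...,2]>.085)&(c[...,2]<.125); v,u=np.nonzero(m); print('pin',c[m].mean(0).round(4))
im=T['im'].astype(int); print(at_z('top',u.mean(),v.mean(),.1).round(4))
h=np.hypot(c[...,0]-.4645,c[...,1]+.151)<.04; m=h&(c[...,2]>.1)&(c[...,2]<.14); print('can',((c[m].max(0)+c[m].min(0))/2).round(4),c[m].mean(0).round(4))
hsv=cv2.cvtColor(T['im'],cv2.COLOR_RGB2HSV); m=h&(hsv[...,0]>40)&(hsv[...,0]<90)&(hsv[...,1]>60); v,u=np.nonzero(m); print(len(u),'can green',at_z('top',(u.min()+u.max())/2,(v.min()+v.max())/2,.12).round(4))
```

```text
bead [ 0.6169 -0.1749  0.142 ] nozzle [ 0.4846 -0.156   0.142 ] d 0.1337 dir -0.142
button top [ 0.4642 -0.1514  0.15  ]
wanted bead from nozzle [ 0.6218 -0.1838  0.142 ] from C [0.6218, -0.1833]
bead after lift [0.46531909 0.17594202 0.142     ] tcp .4656 .1735
pin [ 0.4706 -0.0592  0.1028]
[ 0.4709 -0.0593  0.1   ]Traceback (most recent call last):
  File "<stdin>", line 14, in <module>
    return umr_maximum(a, axis, None, out, keepdims, initial, where)
ValueError: zero-size array to reduction operation maximum which has no identity
```

Both routes agree: the bead needs about (+4.5,-8) mm, which is tool (-0.7,+0.6) cm.

Request:
jog_arm --pt "0 0 0 -0.05 0.04 0 0" --pt "0 0 0 -0.12 0.1 -0.02 0" --pt "0 0 0 -0.18 0.16 -0.03 0" --pt "0 0 0 -0.18 0.16 0 0" --pt "0 0 0 -0.12 0.1 0 0" --pt "0 0 0 -0.05 0.04 0 0" --pt "0 0 0 0 0 0 0" --pt "0 0 0 0 0 0 0" --pt "0 0 0 0 0 0 0" --pt "0 0 0 0 0 0 0" --pt "0 0 0 0 0 0 0" --pt "0 0 0 0 0 0 0"

```text
t: 23.17
tool_pos: [0.6222, -0.1848, 0.1654]
tool_rot: [2.433, 1.987, 0.0]
contact_force: [0.1, 0.1, -1.8]
opening: 0.0091
```

Request:
jog_arm --pt "0 0 0 0 0 0 0" --pt "0 0 0 0 0 0 0" --pt "0 0 0 0 0 0 0" --pt "0 0 0 0 0 0 0" --pt "0 0 0 0 0 0 0" --pt "0 0 0 0 0 0 0" --pt "0 0 0 0 0 0 0" --pt "0 0 0 0 0 0 0" --pt "0 0 0 0 0 0 0" --pt "0 0 0 0 0 0 0" --pt "0 0 0 0 0 0 0" --pt "0 0 0 0 0 0 0"

```text
t: 24.17
tool_pos: [0.6223, -0.1849, 0.1654]
tool_rot: [-2.433, -1.987, -0.0]
contact_force: [0.8, 0.1, -2.4]
opening: 0.0094
```

Run:
```python
from h import *
plan([.6218,-.1833,.1655],1.371); im,d,c=dish('side','s9'); save(im,'s9',(215,90,355,220),5)
```

```text
t 24.17 pos [ 0.6223 -0.1849  0.1654] yaw 1.37 tilt [ 0.  0. -0.] F [ 0.8  0.1 -2.4] open 0.0094 q6 -0.2
turnz -0.0012 shift cm [ 0.15 -0.08 -0.01]
side bead px 81 (np.float64(253.8), np.float64(147.3)) [ 0.6204 -0.175   0.148 ] rel [-0.0019  0.01   -0.0174]
```

View pics/s9.png

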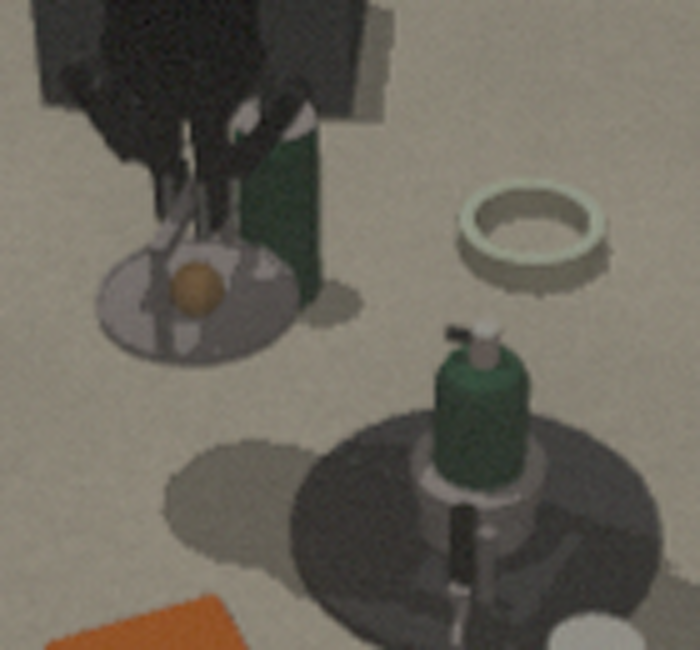

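The bead at (197,290) is still in the middle of the level dish. The locked lever at (463,540) is against the post. I do one last numeric check and hand in.

Run:
```python
from h import *
f=lambda x,y: at_z('side',215+x/5-.4,90+y/5-.4,.142)
b=f(197,290); n=f(448,331); d=(b-n)[:2]; print(b.round(4),np.hypot(*d).round(4),np.arctan2(d[1],d[0]).round(3))
if abs(np.hypot(*d)-.14)<.006: print(ctrl.finish_job())
```

```text
[ 0.621  -0.1817  0.142 ] 0.1388 -0.186
the job is handed in; nothing more can be done
None
```

I locked the collar, then lifted the bead dish, turned it 80° and presented it in front of the nozzle. I handed in at about 24 s, with the arm still holding the dish.

**Collar:** I gripped the lever's pin and swung it round until the force jumped to 8–12 N at azimuth 1.49–1.50. The pictures show the lever over the locked mark, against the stop post.

**Dish:** The last check put the bead 139 mm from the nozzle tip. It lies in direction -0.19 rad, against a spray direction of about -0.20 rad (good to about 0.02). The hoop bar is at yaw 1.37 rad, so its open side faces the nozzle squarely. The tool showed no tilt and held still for the last second. The bead was still in the middle of the dish and I saw nothing else on the table moved.

**Disagreements:**
- **Tool height:** The reported tool height read about 38 mm lower than the cameras showed. Because of this, my first swing of the collar passed over the pin without touching it. I then went by camera heights.
- **Final height:** It rests on the measured lift of 86.4 mm from the pedestal, which puts the bead at about 142 mm. The camera's depth reading of the bead came out a few millimetres lower, at about 140 mm.

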